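Hold the portion dial at its third stop

TASK

Pull the drawer of the low dispensing chest all the way out by its brass handle. Then grip the black portion dial inside it and turn it clockwise, counting the clicks, to the third stop (the big red dot) without going past it; it springs back when let go, so finish still gripping the dial and holding it at that stop. Leave the jars and the other loose things on the counter where they stand.

Things in the scene. Friction and masses are not known exactly. Their poses are not given: they have to be found in the camera images.
- chest_front (a point): middle of the top front edge of the dark wood chest, which is fixed to the counter, 300 mm wide (y), 285 mm deep (x), 125 mm high, one red-brown drawer in its front face (-x, where the drawer comes out; z up). The drawer is 258 mm wide inside. A small weight and a bottle, up to 62 mm tall, are fixed on its top near the back
- chest_drawer0_handle (a point): middle of the drawer's handle: a level brass bar, 120 mm long and 11 mm thick, standing 35 mm off the drawer front and 38 mm below the top of the chest. Axes: -x is the way the drawer pulls out (level, roughly towards the robot), y runs along the bar, z up
- chest_drawer0 (a joint): how far the drawer is out, in m: 0 is shut, 0.20 is fully out (a hard stop). It slides with about 2.5 N of friction and stays where it is left
- dial_grip (a point): grip point of the portion dial, on its upright axis: a black bar 46 mm long, 14 mm wide, its top 17 mm above this point, on a black disc 28 mm below it. It stands in mid-drawer, 85 mm behind the front's face; drawer front and sides end at most 29 mm above the point, the chest's top 41 mm. Axes: z up, x along the bar; the white-marked end, the pointer, looks to -x. Turns with the dial
- dial (a joint): dial angle in rad, growing clockwise seen from above. 0: a return spring holds it there, pointer to the drawer's front. Click stops every 0.436 rad (25 degrees) to the fifth, with dots on the white ring; the third, 1.31 rad (75 degrees), is the big red dot. Turning takes 0.03 to 0.17 N m, rippling with the clicks; let go, it runs back to 0
- jar_a: amber glass jar with brass lid, 68 mm across, 110 mm tall; origin at the centre of its underside; leave alone
- jar_b: green glass jar with black lid, 68 mm across, 110 mm tall; origin at the centre of its underside; leave alone
- tin: red tin, 68 mm across, 100 mm tall; origin at the centre of its underside; leave alone
- stamp: black self-inking stamp, 56 x 42 x 75 mm; origin at the centre of its underside; leave alone
- mortar: open white ceramic mortar, 90 mm across, 65 mm tall; origin at the centre of its underside; leave alone
- pan: brass scale pan, 150 mm across, 22 mm tall; origin at the centre of its underside; leave alone

How it is judged (in metres and radians):
On the way, in this order (a step that is already met when the one before it is completed fails the run):
1. the drawer is pulled fully out (within 20 mm), the dial still at zero (value of joint chest_drawer0 above 0.18 m and value of joint dial below 0.2 rad), for 0.2 s.
2. the dial is turned to the third stop and held there by the fingers for a second (value of joint dial between 1.168 and 1.448 rad and contact force between the fingers and dial above 1 N and value of joint chest_drawer0 above 0.17 m), for 1 s.
At the end, for the whole second after the job is handed in: the drawer is out by more than 170 mm, the fingers still grip the dial (over 1 N) and hold it still within 0.14 rad (8 degrees) of the third stop (all of step 2 and velocity of joint dial between -0.1 and 0.1 rad/s); the arm keeps its last pose, push and grip.
It fails at once if the dial is turned past the third stop (half-way to the fourth) (value of joint dial above 1.526 rad).
It fails at once if something standing on the counter is shifted by more than 30 mm (distance of any of jar_a, jar_b, tin, stamp, mortar, pan from where it was at the start of the episode above 0.03 m).
It also fails if it takes over 58 s, if anything falls off the work surface, if the arm or the gripper's body presses on something with over 40 N, if the wrist force passes 120 N, or if a joint passes its speed limit or range.

ROBOT

A 7-joint arm with a two-finger parallel gripper is mounted at the origin on the work surface. World frame = base frame: x ahead of the robot, y to its left, z up, the work surface at z = 0. Lengths are in mm, angles in rad, forces in N, time in s.
With the tool pointing down it reaches from about 425 to 950 mm from the base axis. Payload 4.7 kg.
Tool frame: the origin (TCP) lies midway between the tips of the shut fingers; the grasp point (between the pads) lies 19 mm behind it; z points along the fingers, y is the direction in which the jaws open and shut (so a half turn about z gives the same grasp; the last joint's range is limited). The gripper opens to 87 mm and grips with 3 to 60 N. Pads are 19 mm wide; open, the fingers measure 117 mm over their backs; the gripper's body (75 mm by 190 mm) begins 51 mm behind the grasp point.
Start: joints at [1.248, 0.469, -0.049, 1.532, 0.024, 1.141, -0.082], TCP at [195.521, -646.081, 222.573] pointing down, gripper open.
Joint ranges: [-2.59, 2.59], [-0.33, 1.99], [-1.39, 1.29], [0.1, 2.45], [-1.04, 4.18], [0.21, 1.99], [-2.66, 2.66]. Speed limits (rad/s): [2.57, 2.57, 3.14, 3.14, 3.14, 3.14, 3.14].

INTERFACE

Orientations are given as a 3x3 rotation matrix whose columns are the frame's x, y, z axes.
In Python, from station import get_obs, eyes, workorder gives the robot as it stands. The module is installed in compiled form; this text tells all that it offers.
- The arm moves only by the shell command python3 -m creep 'ROWS' [FORCE]. ROWS is JSON, a list of rows, each a list of 7 numbers: the turn, a rotation vector about the tool's x, y, z in degrees, then the shift along the tool's x, y, z in mm, then the opening, from 0 (shut) to 1 (fully open). In form: [[wx, wy, wz, dx, dy, dz, claw], ...]. A call has 1 to 20 rows; each row is the pose to reach, as a shift and turn from the pose commanded when the call began, along the tool's axes at that moment; what a row does not reach only later rows make up. A row lasts 1/8 s, in which the tool goes at most 62.5 mm and 10.7 degrees, less where a joint would pass 70% of its speed; a pose out of reach is approached as far as the arm can. A call with a gripper value outside its range is refused whole. The fingers move at their own pace and stop on an object; FORCE is the grip in N (left out, the last holds). Time passes only in rows, so rows that repeat a pose let the fingers close. It gives the time, the measured TCP pose, the force and the opening at its end, in the units of the state.
- get_obs(): the state, without advancing time (a new reading comes with each control period).
- eyes.capture(name): name is "scene" or "top"; returns a dict with "color" (400x640x3 uint8, red, green, blue), "K" (3x3 intrinsics, pixels), "k1" (the pictures are not rectified: a ray, as slopes to the right and down, at radius r is drawn at 1 + k1 r^2 times it, then the intrinsics apply), "pose" (4x4, takes a point from camera to world coordinates). Camera axes: x right, y down, z forward; pixel columns grow to the right and rows downward; lengths in mm; the calibration is good to about 2 mm. A picture is of the moment at which its call begins. There is no depth.
- workorder.sign_off(): hands the job in, once; it reports no verdict.
The state is a dict: "t": time; "joints": joint angles; "joint_velocities": joint speeds; "effort": joint torques, N m; "ee_pos": TCP position; "tcp_rot": TCP orientation; "contact_force": force on the tool from outside, world axes, zero at the start; "ft_torque": the same for the moment, N m; "width": finger opening in mm.
Only numpy, scipy, OpenCV 4.12 (cv2) and the standard library are available. Lean on these libraries where they do the work, as an engineer would, in place of code of your own. Each camera call takes 0.05 s, during which the arm holds its last target.

## Working session

There is one attempt and no reset: what is moved stays moved. The work goes in short steps, Python scripts to look and compute and a shell command to move; the robot and the scene stay as the last step left them, time stands still between calls to the robot, and variables do not carry over. Pictures are saved under pics/ and viewed, and the job is handed in when it is done.

```bash
mkdir -p pics; cat > h.py <<'E'
import numpy as np, cv2
from station import get_obs, eyes, workorder
def cap(name,fn):
    c=eyes.capture(name); cv2.imwrite('pics/'+fn,c['color'][:,:,::-1]); np.savez('pics/'+fn+'.npz',**{k:np.array(v) for k,v in c.items()}); return c
def ld(fn): return np.load('pics/'+fn+'.npz')
def dist(c): return np.array([float(c['k1']),0,0,0])
def ray(c,u,v):
    n=cv2.undistortPoints(np.array([[[u,v]]],float),c['K'],dist(c))[0,0]
    P=c['pose']; d=P[:3,:3]@np.array([n[0],n[1],1]); return P[:3,3],d/np.linalg.norm(d)
def atz(c,u,v,z):
    o,d=ray(c,u,v); return o+d*(z-o[2])/d[2]
def proj(c,p):
    P=np.linalg.inv(c['pose']); r,_=cv2.Rodrigues(P[:3,:3]); return cv2.projectPoints(np.array(p,float).reshape(-1,1,3),r,P[:3,3],c['K'],dist(c))[0][:,0]
def tri(a,b):
    A=np.zeros((3,3));y=np.zeros(3)
    for o,d in (a,b):
        M=np.eye(3)-np.outer(d,d);A+=M;y+=M@o
    return np.linalg.solve(A,y)
E
python3 - <<'E'
from h import *
np.set_printoptions(precision=3,suppress=True)
for n in('scene','top'):
    c=cap(n,n+'0.png'); print(n,c['K'].tolist(),c['k1'],c['pose'])
o=get_obs(); print(o['t'],o['ee_pos'],o['tcp_rot'],o['width'])
E
```

```text
scene [[406.1779631813304, 0.0, 320.3409312182793], [0.0, 406.1779631813304, 204.7557907884533], [0.0, 0.0, 1.0]] -0.08032284973484599 [[   0.291    0.645   -0.706 1360.424]
 [   0.957   -0.188    0.223 -324.955]
 [   0.011   -0.74    -0.672  886.548]
 [   0.       0.       0.       1.   ]]
top [[501.0702960606985, 0.0, 316.7818050199992], [0.0, 501.0702960606985, 202.96209665337017], [0.0, 0.0, 1.0]] -0.14260036759777317 [[  -0.001   -0.978    0.21   221.445]
 [  -1.       0.001   -0.001  -74.473]
 [   0.001   -0.21    -0.978 1689.369]
 [   0.       0.       0.       1.   ]]
0.1 [ 195.309 -645.571  221.594] [[ 0.957  0.29  -0.001]
 [ 0.29  -0.957  0.002]
 [-0.    -0.002 -1.   ]] 86.9589247640241
```

View pics/scene0.png

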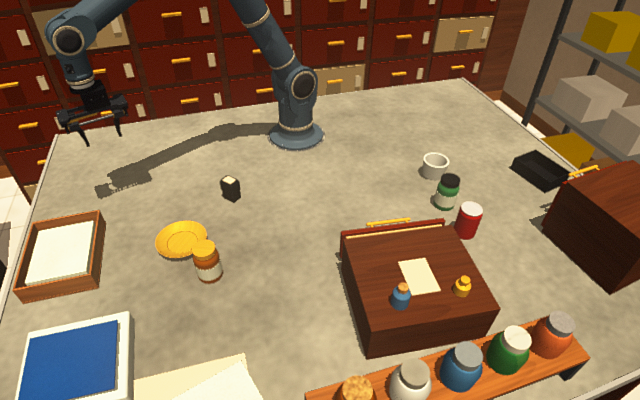

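View pics/top0.png

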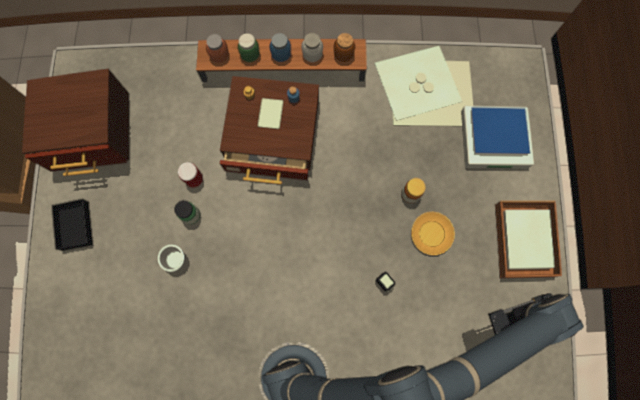

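The low chest sits at about (268,125) in the top view and its drawer is ajar. Its handle is near (265,180). In the scene view the handle is near (388,222). I'll zoom in on both.

```bash
python3 - <<'E'
from h import *
a=cv2.imread('pics/top0.png')[65:200,170:340]; cv2.imwrite('pics/topz.png',cv2.resize(a,None,fx=4.4,fy=4.4,interpolation=cv2.INTER_CUBIC))
a=cv2.imread('pics/scene0.png')[205:355,330:505]; cv2.imwrite('pics/scenez.png',cv2.resize(a,None,fx=4,fy=4,interpolation=cv2.INTER_CUBIC))
E
```

```text
(no output)
```

View pics/topz.png

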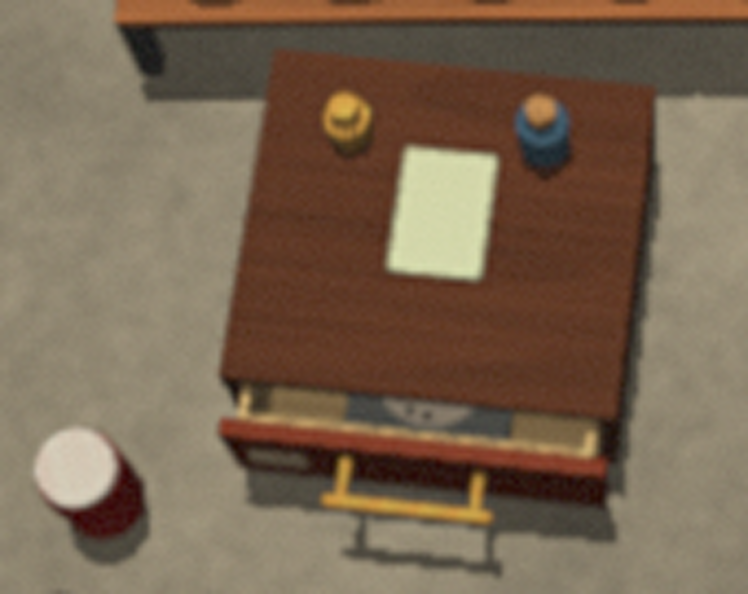

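View pics/scenez.png

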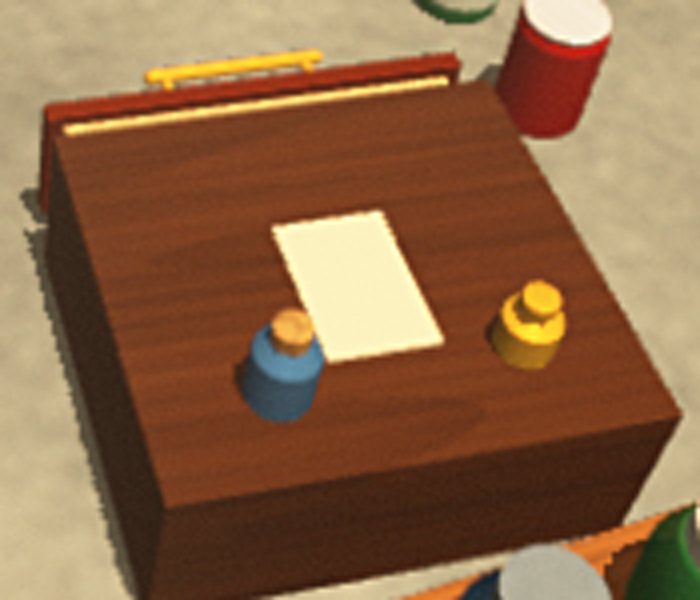

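```bash
python3 - <<'E'
from h import *
np.set_printoptions(precision=1,suppress=True)
t=ld('top0.png');s=ld('scene0.png')
T=lambda U,V:((U+.5)/4.4-.5+170,(V+.5)/4.4-.5+65)
S=lambda U,V:((U+.5)/4-.5+330,(V+.5)/4-.5+205)
P={k:atz(t,*T(*v),125) for k,v in dict(fl=(222,376),fr=(614,415),br=(653,90),bl=(274,52)).items()}
print('top',P)
print('scene fl,br,bl?',[atz(s,*S(*v),125) for v in((490,83),(165,507),(680,415),(55,140))])
print('handle top', [atz(t,*T(*v),92) for v in((324,498),(491,517),(408,507))])
print('handle scene', [atz(s,*S(*v),92) for v in((147,77),(322,54),(235,65))])
print('tri', tri(ray(t,*T(324,500)),ray(s,*S(322,56))),tri(ray(t,*T(491,517)),ray(s,*S(147,77))))
d=P['fr']-P['fl']; print(np.linalg.norm(d),np.degrees(np.arctan2(-d[0]*-1,-d[1])))
d=(P['bl']-P['fl']+P['br']-P['fr'])/2; print(np.linalg.norm(d),np.degrees(np.arctan2(d[1],d[0])))
E
```

```text
top {'fl': array([735.5, 241.5, 125. ]), 'fr': array([704.1, -51.9, 125. ]), 'br': array([966.4, -81.1, 125. ]), 'bl': array([1000.7,  213.8,  125. ])}
scene fl,br,bl? [array([737.5, 242.9, 125. ]), array([967.3, -85.4, 125. ]), array([1000.6,  211.5,  125. ]), array([703.4, -54.2, 125. ])]
handle top [array([649.7, 166.5,  92. ]), array([634.7,  40.5,  92. ]), array([642.6, 102.9,  92. ])]
handle scene [array([636.8,  38.5,  92. ]), array([650.4, 166.5,  92. ]), array([643.2, 102.4,  92. ])]
tri [649.2 167.3  88.6] [635.1  40.1  90. ]
295.00956406456896 -6.113531677140871
265.2463341488239 -6.1607810905702305
```

```bash
cat >> h.py <<'E'
def rel(p,yawy):
    """tool-frame turn(deg)/shift for pointing down TCP p with tool y at yaw (deg)"""
    from scipy.spatial.transform import Rotation as Ro
    o=get_obs(); R=np.array(o['tcp_rot']); a=np.radians(yawy)
    y=np.array([np.cos(a),np.sin(a),0]); z=np.array([0,0,-1.]); x=np.cross(y,z)
    T=np.stack([x,y,z],1)
    print('t',o['t'],'pos',np.round(o['ee_pos'],1),'F',np.round(o['contact_force'],1),'w',o['width'],'j',np.round(o['joints'],2))
    print('turn',np.round(Ro.from_matrix(R.T@T).as_rotvec(degrees=True),2),'shift',np.round(R.T@(np.array(p)-o['ee_pos']),1))
E
python3 -c "
from h import *
rel([642.8,102.8,180],-6.2)"
```

```text
t 0.1 pos [ 195.3 -645.6  221.6] F [ 0.3  0.  -0. ] w 86.9589247640241 j [ 1.25  0.47 -0.05  1.53  0.02  1.14 -0.08]
turn [-9.000e-02 -5.000e-02 -6.697e+01] shift [ 645.  -586.6   42.6]
```

```bash
python3 -m creep '[[0,0,-8,40,-37,-5,0.8],[0,0,-16,80,-73,-10,0.6],[0,0,-24,130,-118,-10,0.4],[0,0,-32,175,-159,-10,0.3],[0,0,-40,220,-200,-10,0.3],[0,0,-48,265,-241,-10,0.3],[0,0,-56,310,-282,-10,0.3],[0,0,-64,355,-323,-10,0.3],[0,0,-67,400,-364,-10,0.3],[0,0,-67,445,-405,-10,0.3],[0,0,-67,490,-446,-10,0.3],[0,0,-67,535,-487,-5,0.3],[0,0,-67,580,-528,5,0.3],[0,0,-67,620,-564,20,0.3],[0,0,-67,645,-586.6,42,0.3],[0,0,-67,645,-586.6,42,0.3],[0,0,-67,645,-586.6,42,0.3]]' 30
python3 -c "
from h import *
rel([642.8,102.8,72],-6.2)
c=cap('top','top1.png');a=c['color'][65:200,170:340,::-1]; cv2.imwrite('pics/top1z.png',cv2.resize(a,None,fx=4.4,fy=4.4,interpolation=cv2.INTER_CUBIC));cap('scene','scene1.png')"
```

```text
t: 2.22
ee_pos: [642.8, 101.2, 180.3]
tcp_rot: [[0.108, 0.994, -0.001], [0.994, -0.108, -0.001], [-0.001, -0.001, -1.0]]
contact_force: [0.2, -0.5, 0.5]
width: 26.2
t 2.225 pos [642.8 101.2 180.3] F [ 0.2 -0.5  0.5] w 26.19859061064334 j [ 0.18  0.53 -0.57  1.62  0.32  1.09 -0.59]
turn [-0.03  0.06 -0.01] shift [ 1.800e+00 -1.000e-01  1.083e+02]
```

View pics/scene1.png

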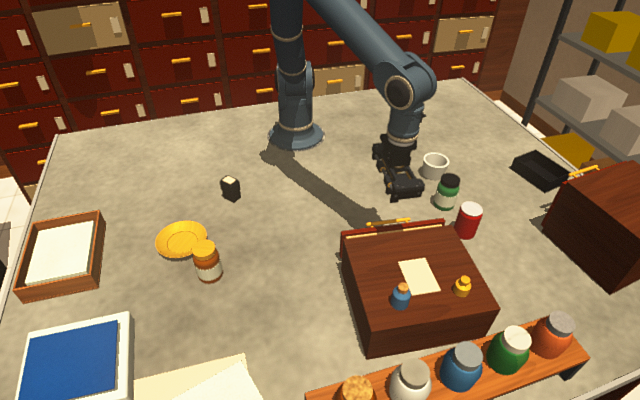

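The gripper hangs above the handle at about (395,190) and nothing has moved. I'll descend and grip.

```bash
python3 -m creep '[[0,0,0,1,0,30,0.3],[0,0,0,1.8,0,60,0.3],[0,0,0,1.8,0,80,0.3],[0,0,0,1.8,0,95,0.3],[0,0,0,1.8,0,108,0.3],[0,0,0,1.8,0,108,0.3]]' 30
python3 -c "
from h import *
rel([642.8,102.8,72],-6.2)
c=cap('scene','scene2.png');a=c['color'][130:255,320:480,::-1]; cv2.imwrite('pics/scene2z.png',cv2.resize(a,None,fx=4.4,fy=4.4,interpolation=cv2.INTER_CUBIC))"
```

```text
t: 3.08
ee_pos: [642.8, 103.8, 71.8]
tcp_rot: [[0.107, 0.994, -0.001], [0.994, -0.107, -0.0], [-0.0, -0.001, -1.0]]
contact_force: [-0.2, -0.5, 1.2]
width: 26.4
t 3.075 pos [642.8 103.8  71.8] F [-0.2 -0.5  1.2] w 26.428496585995788 j [ 0.14  0.64 -0.53  1.7   0.39  0.9  -0.66]
turn [-0.07  0.02  0.03] shift [-1.   0.1 -0.2]
```

View pics/scene2z.png

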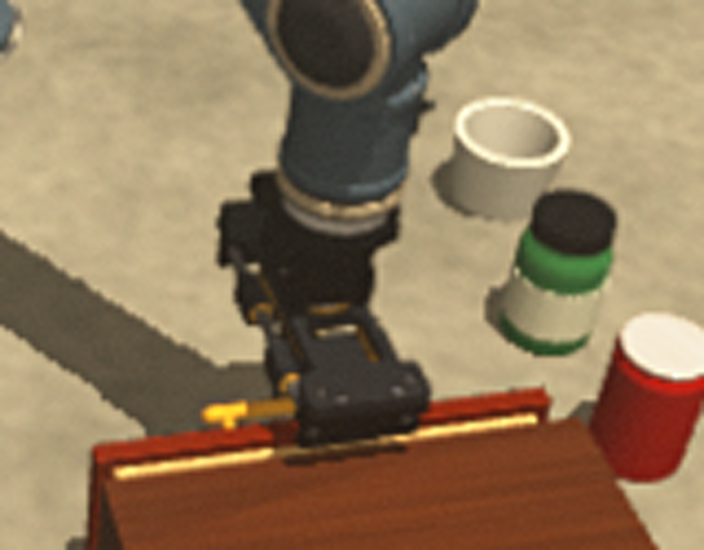

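No contact force. The gripper straddles the bar, which is visible on the left at about (250,410) in the zoom. Closing now.

```bash
python3 -m creep '[[0,0,0,0,0,0,0],[0,0,0,0,0,0,0],[0,0,0,0,0,0,0],[0,0,0,0,0,0,0],[0,0,0,0,-5,0,0],[0,0,0,0,-10,0,0],[0,0,0,0,-15,0,0],[0,0,0,0,-20,0,0],[0,0,0,0,-20,0,0]]' 40
```

```text
t: 4.25
ee_pos: [622.6, 106.6, 73.1]
tcp_rot: [[0.107, 0.994, -0.001], [0.994, -0.107, -0.0], [-0.0, -0.001, -1.0]]
contact_force: [0.5, 1.7, 5.9]
width: 9.4
```

```bash
python3 -m creep '[[0,0,0,0,-12,0,0],[0,0,0,0,-24,0,0],[0,0,0,0,-36,0,0],[0,0,0,0,-48,0,0],[0,0,0,0,-60,0,0],[0,0,0,0,-72,0,0],[0,0,0,0,-84,0,0],[0,0,0,0,-96,0,0],[0,0,0,0,-104,0,0],[0,0,0,0,-110,0,0],[0,0,0,0,-110,0,0]]'
python3 -c "
from h import *
c=cap('scene','scene3.png');a=c['color'][100:275,300:500,::-1]; cv2.imwrite('pics/scene3z.png',cv2.resize(a,None,fx=3.4,fy=3.4,interpolation=cv2.INTER_CUBIC))"
```

```text
t: 5.62
ee_pos: [512.5, 119.2, 73.0]
tcp_rot: [[0.106, 0.994, -0.001], [0.994, -0.106, 0.001], [0.001, -0.001, -1.0]]
contact_force: [0.5, 3.0, 8.6]
width: 10.0
```

View pics/scene3z.png

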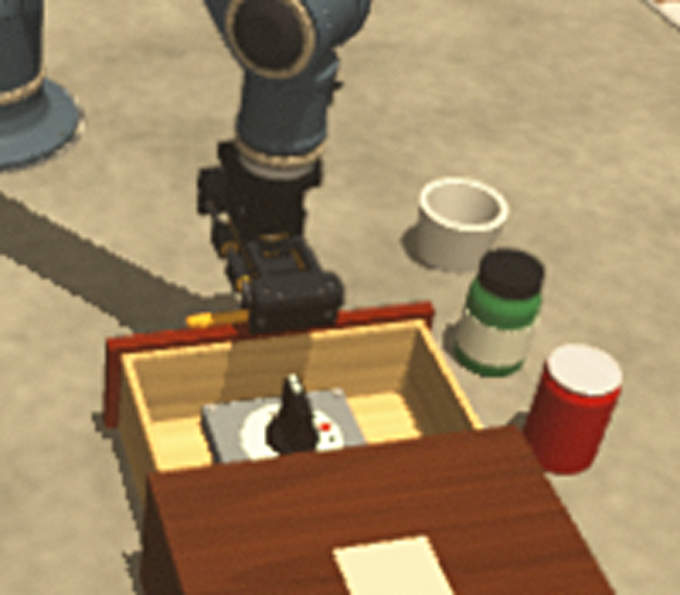

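The drawer followed and the dial is visible at about (295,415) in the zoom, with its red dot at (325,427). I'll keep pulling slowly to the stop.

```bash
python3 -m creep '[[0,0,0,0,-5,0,0],[0,0,0,0,-10,0,0],[0,0,0,0,-15,0,0],[0,0,0,0,-20,0,0],[0,0,0,0,-24,0,0],[0,0,0,0,-28,0,0],[0,0,0,0,-28,0,0]]'; python3 -m creep '[[0,0,0,0,-3,0,0],[0,0,0,0,-6,0,0],[0,0,0,0,-6,0,0]]';python3 -m creep '[[0,0,0,0,-3,0,0],[0,0,0,0,-6,0,0],[0,0,0,0,-6,0,0]]'
```

```text
t: 6.55
ee_pos: [485.4, 122.3, 73.0]
tcp_rot: [[0.106, 0.994, 0.0], [0.994, -0.106, 0.001], [0.001, 0.0, -1.0]]
contact_force: [0.5, 4.3, 7.7]
width: 9.6
t: 6.92
ee_pos: [479.7, 123.0, 73.0]
tcp_rot: [[0.106, 0.994, 0.001], [0.994, -0.106, 0.002], [0.002, 0.001, -1.0]]
contact_force: [1.7, 4.1, 7.4]
width: 9.5
t: 7.3
ee_pos: [473.8, 123.6, 73.0]
tcp_rot: [[0.107, 0.994, 0.001], [0.994, -0.107, 0.002], [0.002, 0.001, -1.0]]
contact_force: [1.4, 3.4, 6.8]
width: 9.7
```

```bash
python3 -m creep '[[0,0,0,0,-3,0,0],[0,0,0,0,-5,0,0],[0,0,0,0,-5,0,0]]';python3 -m creep '[[0,0,0,0,-3,0,0],[0,0,0,0,-5,0,0],[0,0,0,0,-5,0,0]]'
python3 -c "
from h import *
c=cap('scene','scene4.png');a=c['color'][100:275,300:500,::-1]; cv2.imwrite('pics/scene4z.png',cv2.resize(a,None,fx=3.4,fy=3.4,interpolation=cv2.INTER_CUBIC))"
```

```text
t: 7.68
ee_pos: [469.0, 124.2, 73.0]
tcp_rot: [[0.107, 0.994, 0.001], [0.994, -0.107, 0.002], [0.002, 0.001, -1.0]]
contact_force: [2.2, 4.3, 7.0]
width: 9.9
t: 8.05
ee_pos: [468.6, 124.3, 73.1]
tcp_rot: [[0.108, 0.994, 0.009], [0.994, -0.108, 0.004], [0.005, 0.009, -1.0]]
contact_force: [13.4, 3.7, -6.3]
width: 9.8
```

View pics/scene4z.png

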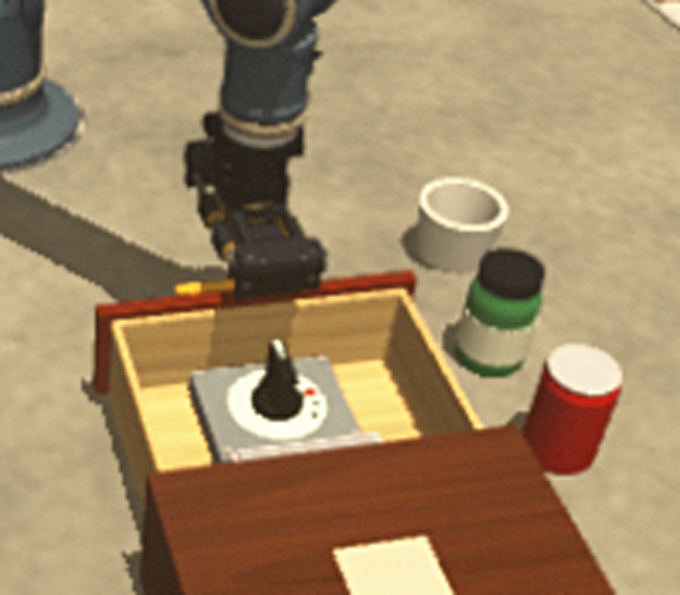

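The pull stopped at x≈468.6 and the force rose to 13 N, so that is the hard stop. I'll ease off, open slightly and lift straight up.

```bash
python3 -m creep '[[0,0,0,0,4.5,0,0],[0,0,0,0,4.5,0,0.3],[0,0,0,0,4.5,0,0.3],[0,0,0,0,4.5,0,0.3],[0,0,0,0,4.5,-15,0.3],[0,0,0,0,4.5,-40,0.3],[0,0,0,0,4.5,-80,0.3],[0,0,0,0,4.5,-120,0.4],[0,0,0,0,-30,-130,0.5],[0,0,0,0,-30,-130,0.5]]'
python3 -c "
from h import *
rel([587.6,108.8,71],83.8)
c=cap('scene','scene5.png');a=c['color'][150:275,320:480,::-1]; cv2.imwrite('pics/scene5z.png',cv2.resize(a,None,fx=4.4,fy=4.4,interpolation=cv2.INTER_CUBIC))
c=cap('top','top5.png');a=c['color'][90:235,190:350,::-1]; cv2.imwrite('pics/top5z.png',cv2.resize(a,None,fx=4,fy=4,interpolation=cv2.INTER_CUBIC))
"
```

```text
t: 9.35
ee_pos: [433.0, 126.9, 204.2]
tcp_rot: [[0.106, 0.994, 0.002], [0.994, -0.106, -0.002], [-0.001, 0.002, -1.0]]
contact_force: [0.5, -0.5, -0.4]
width: 42.0
t 9.35 pos [433.  126.9 204.2] F [ 0.5 -0.5 -0.4] w 41.97406143067014 j [ 0.25  0.18 -0.7   2.03  0.14  0.97 -0.63]
turn [ 5.000e-02  1.600e-01 -8.986e+01] shift [ -1.5 155.4 133.5]
```

View pics/scene5z.png

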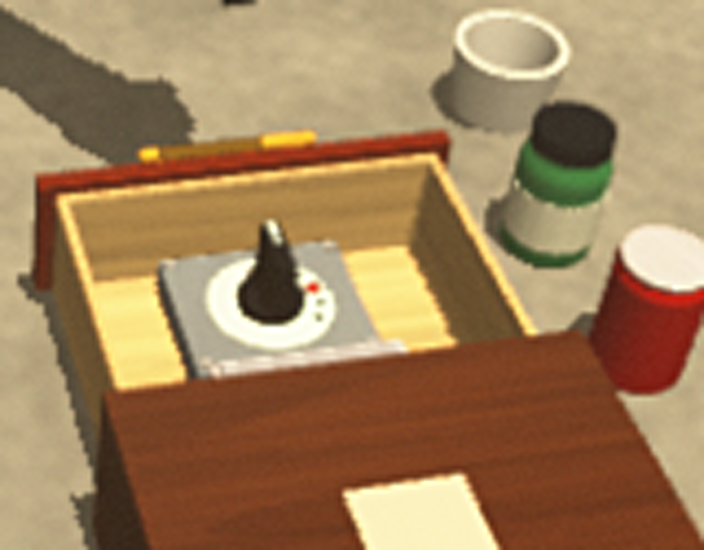

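View pics/top5z.png

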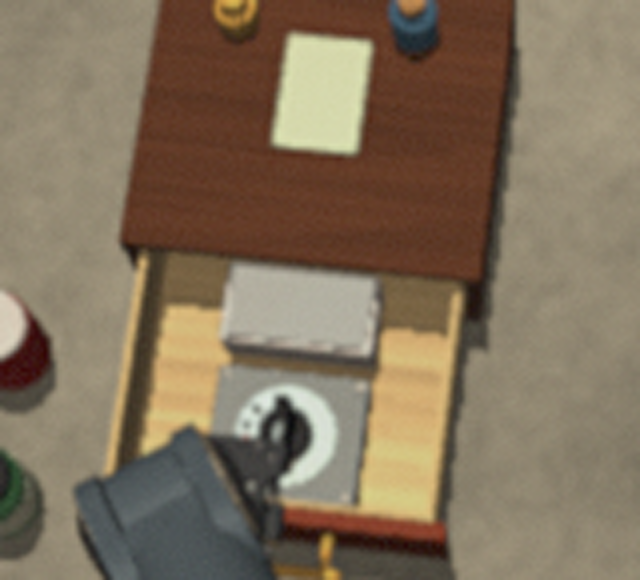

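```bash
python3 - <<'E'
from h import *
np.set_printoptions(precision=1,suppress=True)
t=ld('top5.png');s=ld('scene5.png')
T=lambda U,V:((U+.5)/4-.5+190,(V+.5)/4-.5+90)
S=lambda U,V:((U+.5)/4.4-.5+320,(V+.5)/4.4-.5+150)
print('ring top',[atz(t,*T(*p),54) for p in((234,432),(338,432),(287,385))])
print('ring scene',[atz(s,*S(*p),54) for p in((204,303),(337,303),(270,303),(262,258),(275,349))])
print('tri',tri(ray(t,*T(286,434)),ray(s,*S(270,303))))
print('handle', [atz(s,*S(*v),92) for v in((140,153),(317,134))])
print('expected px ring z54, point, bar ends',[ (( p+.5-[320,150])*4.4) for p in proj(s,[[587.6,108.8,54],[587.6,108.8,101],[564.7,111.3,101],[610.5,106.3,101]])])
print('top',[ (( p+.5-[190,90])*4) for p in proj(t,[[587.6,108.8,54],[587.6,108.8,101],[564.7,111.3,101],[610.5,106.3,101]])])
E
```

```text
ring top [array([591.1, 153.6,  54. ]), array([591. ,  66.2,  54. ]), array([631.6, 109.9,  54. ])]
ring scene [array([580.9,  63.2,  54. ]), array([606.1, 149.4,  54. ]), array([593.4, 105.9,  54. ]), array([550.6, 118.2,  54. ]), array([634.2,  91.9,  54. ])]
tri [589.8 109.2  49.9]
handle [array([462.9,  58.3,  92. ]), array([477.8, 187.4,  92. ])]
expected px ring z54, point, bar ends [array([271.1, 296.9]), array([279.2, 245.3]), array([268.9, 222.4]), array([289.7, 269. ])]
top [array([287.6, 436.5]), array([281.5, 423.9]), array([277.8, 451.4]), array([285.2, 396.6])]
```

```bash
python3 -m creep '[[0,0,-10,0,20,0,0.5],[0,0,-20,0,40,0,0.5],[0,0,-30,0,60,0,0.5],[0,0,-40,0,80,0,0.5],[0,0,-50,-1,100,5,0.5],[0,0,-60,-1,120,15,0.5],[0,0,-70,-1,140,25,0.5],[0,0,-80,-1,157,40,0.5],[0,0,-90,-1,157,54,0.5],[0,0,-90,-1,157,54,0.5],[0,0,-90,-1,157,54,0.5]]'
python3 -c "
from h import *
rel([589,109.2,70],83.7)
c=cap('scene','scene6.png');a=c['color'][150:275,320:480,::-1]; cv2.imwrite('pics/scene6z.png',cv2.resize(a,None,fx=4.4,fy=4.4,interpolation=cv2.INTER_CUBIC))
"
```

```text
t: 10.82
ee_pos: [590.7, 108.6, 148.7]
tcp_rot: [[-0.994, 0.11, -0.0], [0.11, 0.994, 0.0], [0.0, 0.0, -1.0]]
contact_force: [1.0, 0.2, -0.1]
width: 43.5
t 10.825 pos [590.7 108.6 148.7] F [ 1.   0.2 -0.1] w 43.546836638237636 j [ 0.38  0.58 -0.89  1.76  0.51  1.05  0.77]
turn [ 0.02 -0.   -0.03] shift [ 1.8  0.3 78.7]
```

View pics/scene6z.png

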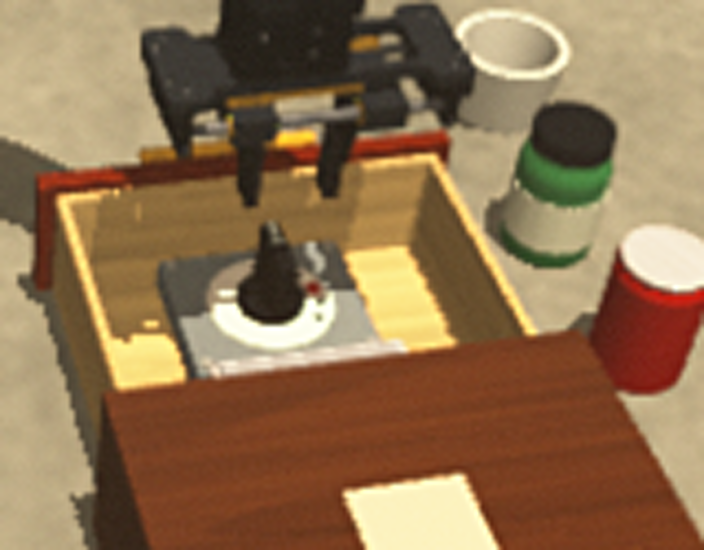

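The fingers, with tips at about (250,200) and (330,195), will straddle the dial bar at about (272,245). Descending.

```bash
python3 -m creep '[[0,0,0,1.8,0.3,20,0.5],[0,0,0,1.8,0.3,40,0.5],[0,0,0,1.8,0.3,55,0.5],[0,0,0,1.8,0.3,68,0.5],[0,0,0,1.8,0.3,78,0.5],[0,0,0,1.8,0.3,78,0.5]]'
python3 -c "
from h import *
rel([589,109.2,70],83.7)
c=cap('scene','scene7.png');a=c['color'][150:275,320:480,::-1]; cv2.imwrite('pics/scene7z.png',cv2.resize(a,None,fx=4.4,fy=4.4,interpolation=cv2.INTER_CUBIC))
"
```

```text
t: 11.62
ee_pos: [588.3, 109.1, 69.7]
tcp_rot: [[-0.994, 0.107, -0.001], [0.107, 0.994, -0.0], [0.001, -0.0, -1.0]]
contact_force: [-0.1, 0.0, 0.6]
width: 43.5
t 11.625 pos [588.3 109.1  69.7] F [-0.1  0.   0.6] w 43.48042357213789 j [ 0.33  0.67 -0.82  1.82  0.6   0.92  0.7 ]
turn [-0.02 -0.07  0.14] shift [-0.7  0.2 -0.3]
```

View pics/scene7z.png

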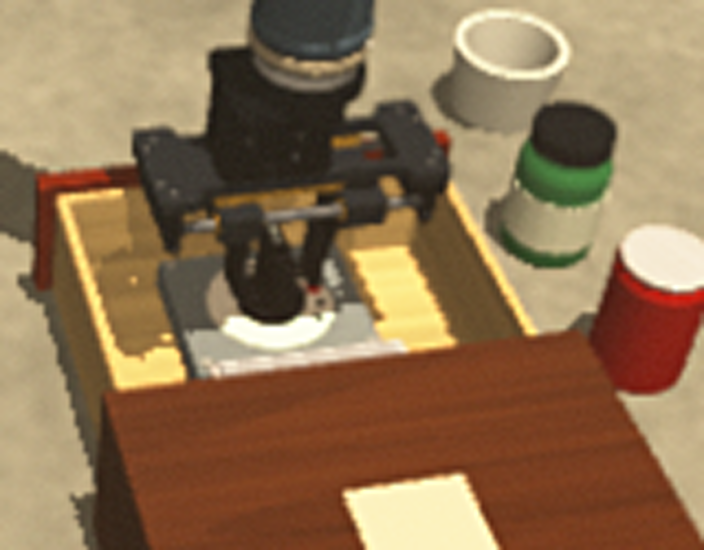

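```bash
python3 -m creep '[[0,0,0,0,0,0,0],[0,0,0,0,0,0,0],[0,0,0,0,0,0,0],[0,0,0,0,0,0,0],[0,0,0,0,0,0,0]]' 10;python3 -c "
from h import *
rel([589,109.2,70],83.7);print(get_obs()['ft_torque'])
c=cap('scene','scene8.png');a=c['color'][150:275,320:480,::-1]; cv2.imwrite('pics/scene8z.png',cv2.resize(a,None,fx=4.4,fy=4.4,interpolation=cv2.INTER_CUBIC))
"
```

```text
t: 12.3
ee_pos: [588.9, 110.6, 70.9]
tcp_rot: [[-0.994, 0.107, 0.001], [0.107, 0.994, 0.002], [-0.001, 0.002, -1.0]]
contact_force: [1.6, 5.0, 0.0]
width: 13.9
t 12.3 pos [588.9 110.6  70.9] F [1.6 5.  0. ] w 13.897969172223931 j [ 0.33  0.66 -0.82  1.82  0.6   0.92  0.7 ]
turn [0.14 0.05 0.17] shift [-0.2 -1.4  0.8]
[ 0.95289492 -0.34249913 -0.06475704]
```

View pics/scene8z.png

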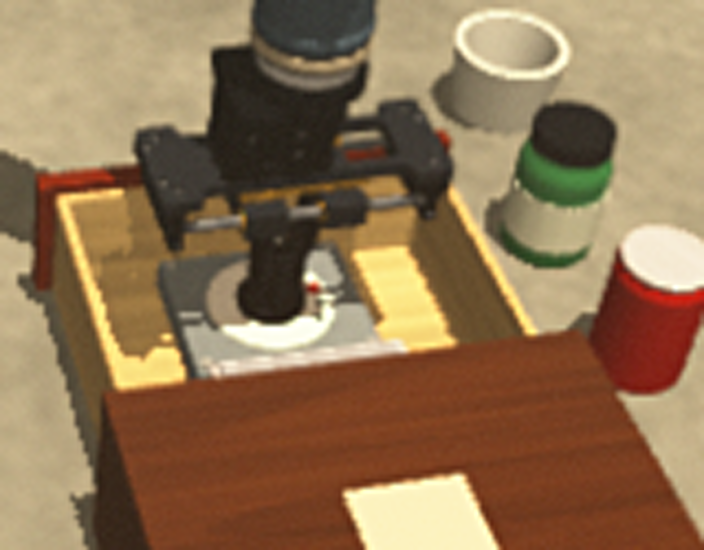

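Width 13.9 mm means the bar is gripped. The 5 N side force suggests the dial sits about 2 mm further along +y. I'll centre, grip harder and start turning.

```bash
python3 -m creep '[[0,0,0,0,1,0,0],[0,0,0,0,2,0,0],[0,0,0,0,2,0,0],[0,0,0,0,2,0,0]]' 50; python3 -m creep '[[0,0,3,0,0,0,0],[0,0,6,0,0,0,0],[0,0,9,0,0,0,0],[0,0,12,0,0,0,0],[0,0,15,0,0,0,0],[0,0,18,0,0,0,0],[0,0,21,0,0,0,0],[0,0,24,0,0,0,0],[0,0,25,0,0,0,0],[0,0,25,0,0,0,0]]'
python3 -c "
from h import *
rel([589,109.2,70],83.7);print(get_obs()['ft_torque'])
c=cap('scene','scene9.png');a=c['color'][150:275,320:480,::-1]; cv2.imwrite('pics/scene9z.png',cv2.resize(a,None,fx=4.4,fy=4.4,interpolation=cv2.INTER_CUBIC))
"
```

```text
t: 12.85
ee_pos: [589.0, 110.7, 70.8]
tcp_rot: [[-0.994, 0.108, 0.0], [0.108, 0.994, -0.001], [-0.0, -0.001, -1.0]]
contact_force: [-1.4, 1.7, 3.8]
width: 13.5
t: 14.1
ee_pos: [588.8, 110.4, 70.8]
tcp_rot: [[-0.856, 0.517, -0.0], [0.517, 0.856, -0.002], [-0.001, -0.001, -1.0]]
contact_force: [-0.7, -0.4, 5.8]
width: 13.9
t 14.1 pos [588.8 110.4  70.8] F [-0.7 -0.4  5.8] w 13.916862670283285 j [ 0.26  0.63 -0.72  1.83  0.52  0.89  0.32]
turn [-8.000e-02  2.000e-02 -2.484e+01] shift [-0.8 -1.   0.8]
[-0.10010281  0.10205611  0.07964558]
```

View pics/scene9z.png

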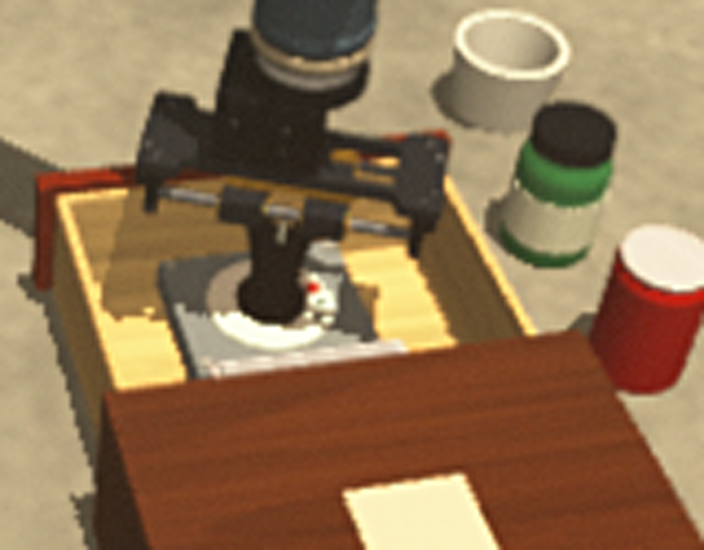

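The jaws turned 25° and width held at 13.9, so one click. On to the second.

```bash
python3 -m creep '[[0,0,3,0,0,0,0],[0,0,6,0,0,0,0],[0,0,9,0,0,0,0],[0,0,12,0,0,0,0],[0,0,15,0,0,0,0],[0,0,18,0,0,0,0],[0,0,21,0,0,0,0],[0,0,24,0,0,0,0],[0,0,25,0,0,0,0],[0,0,25,0,0,0,0]]'
python3 -c "
from h import *
rel([589,110,70],83.7);print(get_obs()['ft_torque'])
c=cap('scene','scene10.png');a=c['color'][150:275,320:480,::-1]; cv2.imwrite('pics/scene10z.png',cv2.resize(a,None,fx=4.4,fy=4.4,interpolation=cv2.INTER_CUBIC))
"
```

```text
t: 15.4
ee_pos: [588.6, 110.1, 70.8]
tcp_rot: [[-0.557, 0.83, -0.001], [0.83, 0.557, -0.002], [-0.001, -0.002, -1.0]]
contact_force: [-1.9, -0.5, 6.2]
width: 13.6
t 15.4 pos [588.6 110.1  70.8] F [-1.9 -0.5  6.2] w 13.557527239653322 j [ 0.19  0.6  -0.61  1.83  0.44  0.86 -0.05]
turn [-1.200e-01  3.000e-02 -4.985e+01] shift [-0.3  0.3  0.8]
[-0.18614029  0.25697493  0.15575447]
```

View pics/scene10z.png

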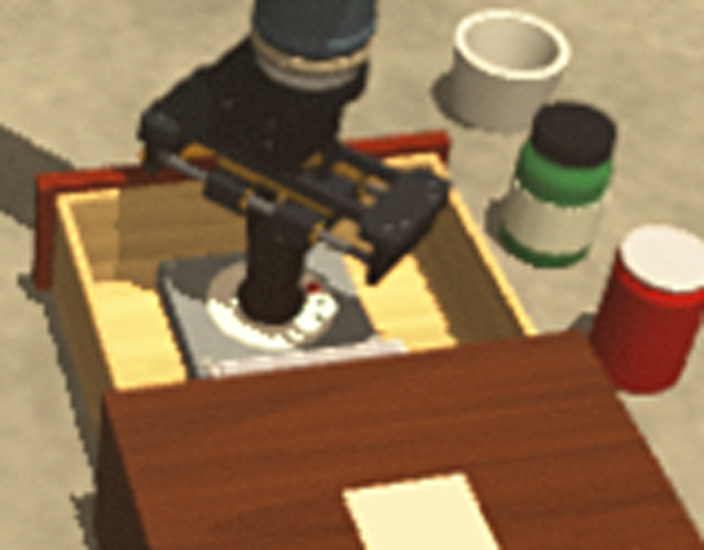

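The second click is reached (jaws at 50°). I'll turn the last 25° more slowly towards the end and hold.

```bash
python3 -m creep '[[0,0,3,0,0,0,0],[0,0,6,0,0,0,0],[0,0,9,0,0,0,0],[0,0,12,0,0,0,0],[0,0,14,0,0,0,0],[0,0,16,0,0,0,0],[0,0,18,0,0,0,0],[0,0,20,0,0,0,0],[0,0,22,0,0,0,0],[0,0,23.5,0,0,0,0],[0,0,24.5,0,0,0,0],[0,0,25,0,0,0,0],[0,0,25,0,0,0,0],[0,0,25,0,0,0,0],[0,0,25,0,0,0,0]]'
python3 -c "
from h import *
rel([589,110,70],83.7);print(get_obs()['ft_torque'])
c=cap('scene','scene11.png');a=c['color'][150:275,320:480,::-1]; cv2.imwrite('pics/scene11z.png',cv2.resize(a,None,fx=4.4,fy=4.4,interpolation=cv2.INTER_CUBIC))
cap('top','top11.png')
"
```

```text
t: 17.32
ee_pos: [588.3, 110.0, 70.8]
tcp_rot: [[-0.154, 0.988, -0.002], [0.988, 0.154, -0.002], [-0.002, -0.002, -1.0]]
contact_force: [-3.1, -1.6, 6.9]
width: 13.5
t 17.325 pos [588.3 110.   70.8] F [-3.1 -1.6  6.9] w 13.533775061797613 j [ 0.12  0.57 -0.51  1.83  0.36  0.83 -0.42]
turn [-1.600e-01  3.000e-02 -7.485e+01] shift [-0.1  0.7  0.8]
[-0.31324685  0.46812815  0.10327825]
```

View pics/scene11z.png

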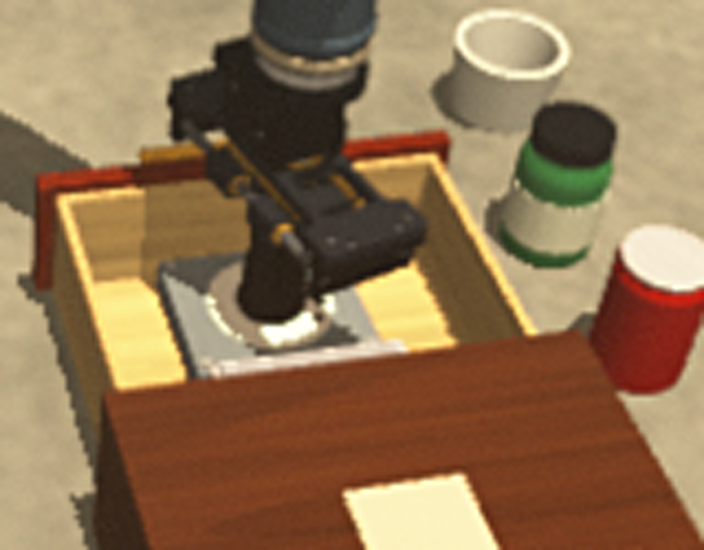

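View pics/top11.png

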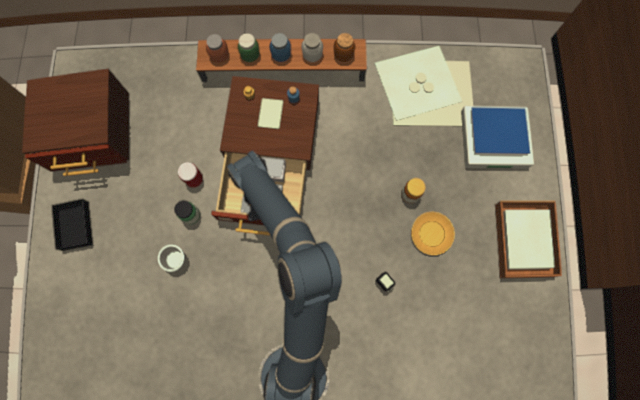

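```bash
python3 -m creep '[[0,0,0,0,0,0,0],[0,0,0,0,0,0,0],[0,0,0,0,0,0,0],[0,0,0,0,0,0,0],[0,0,0,0,0,0,0],[0,0,0,0,0,0,0],[0,0,0,0,0,0,0],[0,0,0,0,0,0,0],[0,0,0,0,0,0,0],[0,0,0,0,0,0,0],[0,0,0,0,0,0,0],[0,0,0,0,0,0,0]]'; python3 -c "
from h import *
rel([589,110,70],83.7); print(workorder.sign_off())"
```

```text
t: 18.92
ee_pos: [588.3, 110.0, 70.8]
tcp_rot: [[-0.154, 0.988, -0.002], [0.988, 0.154, -0.002], [-0.002, -0.002, -1.0]]
contact_force: [-1.6, -2.3, 6.2]
width: 13.3
t 18.925 pos [588.3 110.   70.8] F [-1.6 -2.3  6.2] w 13.345387181058868 j [ 0.12  0.57 -0.51  1.83  0.36  0.83 -0.42]
turn [-1.600e-01  3.000e-02 -7.485e+01] shift [-0.1  0.7  0.8]
the job is handed in; nothing more can be done
None
```

I pulled the drawer fully out by its handle, then gripped the dial and turned it clockwise 25° at a time to the third stop. I handed the job in at 18.9 s, still gripping the dial at the 50 N setting.

- **Drawer:** it was about 25 mm open at the start. The pull ended at a hard stop where the force rose to about 13 N, about 175 mm further out.
- **Dial:** the jaws ended about 75° from the starting bar direction. The opening stayed at 13.3–13.9 mm on the 14 mm bar, so I saw no sign of slipping. Wrist pose and force were steady for about 2 s before hand-in.
- **Loose items:** the last top picture shows all of them where they stood.
- **Not directly checked:** the gripper hid the pointer and red dot in the final pictures. The dial angle therefore rests on the jaw angle and the flat grip, and I did not see clear clicks in the torque readings.

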